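Clamp the mould press: four lever nuts, cross order

TASK

Close the mould press: turn each of its four lever nuts clockwise about a half turn, from its arm pointing left until the arm lies over the dark line on the cover plate to the right of its hub, coming up to the line without running past it. Work in cross order so that the plate goes down evenly: any nut first, then the one diagonally opposite, then the other two, finishing each before starting the next. Leave the jar and the tin that stand beside the press where they are.

Things in the scene. Friction and masses are not known exactly. Their poses are not given: they have to be found in the camera images.
- press: Clamping press for a chocolate mould, fixed to the table: aluminium base on rubber feet, white mould on it, aluminium cover plate with a clear window on top. Cover 164 mm (x) by 290 mm (y), 10 mm thick. Origin: on the table under the centre of the press; x away from the robot, y to the robot's left (turned by at most about 0.17 rad), z up.
- cover: The cover plate. Origin: centre of its underside. Seated it lies flat with its origin 44 mm and its top face 54 mm above the press origin; at the start it stands about 5 mm higher. It is a loose plate held on four studs, pushed up by springs and held down by the nuts: each nut goes down 5 mm in a half turn and presses its corner down.
- nut_near_left (a joint): Angle (rad) of the near left lever nut (on the side towards the robot, left), growing clockwise seen from above. At 0 its one arm points along +y of the press (left), at pi/2 along +x (away), at pi along -y (right), on its mark. Starts between -0.3 and 0.3. It turns stiffly (0.22 N m, about 5 N at the arm), stays where it is left, and can be run past the mark.
- near_left_axis (a point): Top centre of the hub of the near left nut, on its turning axis, at x -58, y 75 mm of the press. Hub 28 mm across; this point is 90 mm above the press origin at angle 0 and 85 mm at pi. The stud's tip sticks out about 3 mm (start) to 8 mm (seated) above it.
- near_left_tip (a point): End of the arm of the near left nut, 62 mm from its axis, at mid-height of the arm. Arm straight, black, 14 mm wide, its underside 74 mm and top 90 mm above the press origin (69 and 85 at pi); the cover's top face is never above 60 mm: shut fingertips can stand beside it and push it round. Mark: a thin dark line, 46 mm long, on the cover, from the hub along -y of the press (to the right).
- nut_near_right (a joint): Angle (rad) of the near right lever nut (on the side towards the robot, right), growing clockwise seen from above. At 0 its one arm points along +y of the press (left), at pi/2 along +x (away), at pi along -y (right), on its mark. Starts between -0.3 and 0.3. Same kind of nut.
- near_right_axis (a point): Top centre of the hub of the near right nut, on its turning axis, at x -58, y -75 mm of the press. Same shape as the near left nut.
- near_right_tip (a point): End of the arm of the near right nut, 62 mm from its axis, at mid-height of the arm. Arm and mark as on the near left nut.
- nut_far_left (a joint): Angle (rad) of the far left lever nut (on the side away from the robot, left), growing clockwise seen from above. At 0 its one arm points along +y of the press (left), at pi/2 along +x (away), at pi along -y (right), on its mark. Starts between -0.3 and 0.3. Same kind of nut.
- far_left_axis (a point): Top centre of the hub of the far left nut, on its turning axis, at x 58, y 75 mm of the press. Same shape as the near left nut.
- far_left_tip (a point): End of the arm of the far left nut, 62 mm from its axis, at mid-height of the arm. Arm and mark as on the near left nut.
- nut_far_right (a joint): Angle (rad) of the far right lever nut (on the side away from the robot, right), growing clockwise seen from above. At 0 its one arm points along +y of the press (left), at pi/2 along +x (away), at pi along -y (right), on its mark. Starts between -0.3 and 0.3. Same kind of nut.
- far_right_axis (a point): Top centre of the hub of the far right nut, on its turning axis, at x 58, y -75 mm of the press. Same shape as the near left nut.
- far_right_tip (a point): End of the arm of the far right nut, 62 mm from its axis, at mid-height of the arm. Arm and mark as on the near left nut.
- jar: Bystander: jar with black lid, 68 mm across, 66 mm high, left of the press; origin centre of its underside. Stays where it is.
- tin: Bystander: green closed hinged tin 74x109x37 mm, left of the press; origin centre of its underside. Stays where it is.

How it is judged:
On the way, in this order (a step that is already met when the one before it is completed fails the run):
1. one nut is on its mark, the other three still near their start (((value of joint nut_near_left between 2.92 and 3.36 rad and value of joint each of nut_near_right, nut_far_right, nut_far_left below 0.6 rad) or (value of joint each of nut_near_left, nut_far_right, nut_far_left below 0.6 rad and value of joint nut_near_right between 2.92 and 3.36 rad) or (value of joint each of nut_near_left, nut_near_right, nut_far_left below 0.6 rad and value of joint nut_far_right between 2.92 and 3.36 rad) or (value of joint each of nut_near_left, nut_near_right, nut_far_right below 0.6 rad and value of joint nut_far_left between 2.92 and 3.36 rad))), for 0.2 s.
2. that nut and the diagonally opposite one are on their marks, the other two still near their start (((value of joint nut_near_left between 2.92 and 3.36 rad and value of joint each of nut_near_right, nut_far_left below 0.6 rad and value of joint nut_far_right between 2.92 and 3.36 rad) or (value of joint each of nut_near_left, nut_far_right below 0.6 rad and value of joint nut_near_right between 2.92 and 3.36 rad and value of joint nut_far_left between 2.92 and 3.36 rad))), for 0.2 s.
3. three nuts are on their marks, the last still near its start (((value of joint nut_near_left below 0.6 rad and value of joint nut_near_right between 2.92 and 3.36 rad and value of joint nut_far_right between 2.92 and 3.36 rad and value of joint nut_far_left between 2.92 and 3.36 rad) or (value of joint nut_near_left between 2.92 and 3.36 rad and value of joint nut_near_right below 0.6 rad and value of joint nut_far_right between 2.92 and 3.36 rad and value of joint nut_far_left between 2.92 and 3.36 rad) or (value of joint nut_near_left between 2.92 and 3.36 rad and value of joint nut_near_right between 2.92 and 3.36 rad and value of joint nut_far_right below 0.6 rad and value of joint nut_far_left between 2.92 and 3.36 rad) or (value of joint nut_near_left between 2.92 and 3.36 rad and value of joint nut_near_right between 2.92 and 3.36 rad and value of joint nut_far_right between 2.92 and 3.36 rad and value of joint nut_far_left below 0.6 rad))), for 0.2 s.
At the end, for the whole second after the job is handed in: All four arms point to the right over their marks, within about 0.22 rad (12 degrees), and the cover lies flat (within 0.012 rad) on the mould (within 1.5 mm) (value of joint nut_near_left between 2.92 and 3.36 rad and value of joint nut_near_right between 2.92 and 3.36 rad and value of joint nut_far_right between 2.92 and 3.36 rad and value of joint nut_far_left between 2.92 and 3.36 rad and z of cover in the frame of press below 0.0455 m and angle between cover's own z axis and vertical below 0.012 rad); the robot touches nothing.
It fails at once if a nut run well past its mark (more than 0.4 rad) (value of joint any of nut_near_left, nut_near_right, nut_far_right, nut_far_left above 3.54 rad).
It fails at once if two neighbouring nuts turned while neither of the other two is on its mark (not cross order) ((value of joint each of nut_near_left, nut_near_right above 0.8 rad and value of joint each of nut_far_right, nut_far_left below 2.92 rad) or (value of joint each of nut_near_right, nut_far_right above 0.8 rad and value of joint each of nut_far_left, nut_near_left below 2.92 rad) or (value of joint each of nut_far_right, nut_far_left above 0.8 rad and value of joint each of nut_near_left, nut_near_right below 2.92 rad) or (value of joint each of nut_far_left, nut_near_left above 0.8 rad and value of joint each of nut_near_right, nut_far_right below 2.92 rad)).
It fails at once if a bystander shifted by more than 20 mm (distance of any of jar, tin from where it was at the start of the episode above 0.02 m).
It also fails if it takes over 64 s, if anything falls off the work surface, if the arm or the gripper's body presses on something with over 40 N, if the wrist force passes 120 N, or if a joint passes its speed limit or range.

ROBOT

A 7-joint arm with a two-finger parallel gripper is mounted at the origin on the work surface; the furniture and walls round the work are solid. World frame = base frame: x ahead of the robot, y to its left, z up, the work surface at z = 0. Lengths are in m, angles in rad, forces in N, time in s.
With the tool pointing down it reaches from about 0.4 to 0.925 m from the base axis. Payload 5.6 kg.
Tool frame: the origin (TCP) lies midway between the tips of the shut fingers; the grasp point (between the pads) lies 19 mm behind it (arm.pinch_z is the distance from the TCP to the grasp point, in m); z points along the fingers, y is the line along which they close (so a half turn about z gives the same grasp; the last joint's range is limited). The gripper opens to 85 mm and grips with 20 to 120 N. Pads are 22 mm wide; open, the fingers measure 114 mm over their backs; the gripper's body (76 mm by 85 mm) begins 54 mm behind the grasp point. The pads swing forward as they close: fully open they stand 13 mm farther back than shut.
Start: joints at [1.143, 0.468, -0.012, 1.603, 0.006, 1.071, -0.056], TCP at [0.244, -0.602, 0.231] pointing down, gripper open.
Joint ranges: [-2.53, 2.53], [-0.31, 2.02], [-1.57, 1.55], [0.28, 2.44], [-1.29, 4.43], [0.15, 1.84], [-2.92, 2.92]. Speed limits (rad/s): [2.57, 2.57, 3.14, 3.14, 3.14, 3.14, 3.14].

INTERFACE

Orientations are given as a unit quaternion [w, x, y, z].
In Python, from plant import arm gives the robot as it stands.
- The arm moves only by the shell command python3 jog.py FILE [FORCE], which reads ROWS from the file FILE. ROWS is a JSON object whose key "steps" holds a list of rows, 1 to 12 of them, each of 7 numbers: the finger opening in m, then dx, dy, dz in shares of 75 cm (1.0 is 75 cm), then a rotation vector rx, ry, rz in parts of the range, where 1.0 means 2 pi rad; each row is the pose to reach, as a shift and turn from the pose commanded when the command began, along the tool's axes at that moment; what a row does not reach only later rows make up. A row lasts 1/10 s, in which the tool goes at most 0.05 m and 0.15 rad, less where a joint would pass 70% of its speed; a pose out of reach is approached as far as the arm can. The fingers move at their own pace and stop on an object; FORCE is the grip in N (left out, the last holds). Time passes only in rows, so rows that do not move let the fingers close. It prints the time, the measured TCP pose, the force, the opening and the grip force at its end. No shift or turn number may pass 1 either way. Input that does not fit is refused with a message, and nothing moves.
- arm.observe(): the state, without advancing time (a new reading comes with each control period).
- arm.capture(name): name is "scene" or "top" or "wrist"; returns a dict with "frame" (384x512x3 uint8, red, green, blue), "fx", "fy", "cx", "cy" (pixels), "world_from_camera" (4x4, takes a point from camera to world coordinates). Camera axes: x right, y down, z forward; pixel columns grow to the right and rows downward; lengths in m; the calibration is good to about 2 mm. The wrist camera is an equidistant fisheye: a pixel r from the principal point sees the ray r / f radians off the axis. A picture is of the moment at which its call begins. There is no depth.
- arm.job_done(): hands the job in; it is judged then, once.
The state is a dict: "t": time; "qpos": joint angles; "qd": joint speeds; "effort": joint torques, N m; "position": TCP position; "tcp_rot": TCP orientation; "force": force on the tool from outside, world axes, zero at the start; "torque": the same for the moment, N m; "width": finger opening in m; "grasp_force": force on a finger pad.
Only numpy, scipy, OpenCV 4.12 (cv2) and the standard library are available. Lean on these libraries where they do the work, as an engineer would, in place of code of your own. Each camera call takes 0.05 s, during which the arm holds its last target. There are 200 camera calls.

## Working session

There is one attempt and no reset: what is moved stays moved. The work goes in short steps, Python scripts to look and compute and a shell command to move; the robot and the scene stay as the last step left them, time stands still between calls to the robot, and variables do not carry over. Pictures are saved under pics/ and viewed, at most 10 in all, crops included, and the job is handed in when it is done.

```bash
ls; mkdir -p pics; python3 - <<'E'
from plant import arm
import cv2,numpy as np
for n in("top","scene"):
    c=arm.capture(n);cv2.imwrite(f"pics/{n}0.png",c["frame"][:,:,::-1])
    print(n,c["fx"],c["cx"],c["cy"],np.round(c["world_from_camera"],3).tolist())
s=arm.observe();print(s)
E
```

```text
jog.py
pics
plant.py
top 484.32668621626755 250.76898114197311 186.28441840157276 [[0.011, -0.998, 0.059, 0.465], [-1.0, -0.011, 0.006, 0.089], [-0.005, -0.059, -0.998, 1.039], [0.0, 0.0, 0.0, 1.0]]
scene 440.60896334526313 254.04894300272005 188.73669639309708 [[0.97, 0.107, -0.219, 0.703], [0.243, -0.372, 0.896, -0.664], [0.014, -0.922, -0.386, 0.421], [0.0, 0.0, 0.0, 1.0]]
{'t': 0.1, 'qpos': array([ 1.14303578,  0.46829419, -0.01162475,  1.6035227 ,  0.00598847,
        1.07142668, -0.05632036]), 'qd': array([-5.01031421e-04, -2.49246345e-03, -6.86532350e-04, -1.91955351e-03,
        4.29317507e-05,  1.42300756e-03, -1.74553120e-04]), 'effort': array([ 6.16368379e-04, -5.33516550e+01,  2.13581615e-02, -2.51963997e+01,
        1.14444637e-02,  4.35173526e-03,  3.46845837e-06]), 'position': array([ 0.24373342, -0.60202707,  0.23043396]), 'tcp_rot': array([-7.82538525e-04,  9.81558366e-01,  1.91160980e-01, -2.01603554e-04]), 'force': array([-1.07757322, -0.39407826,  0.1547945 ]), 'torque': array([ 0.0507883 , -0.00120959, -0.04559887]), 'grasp_force': 0.0, 'width': 0.08542409803987293}
```

View pics/top0.png

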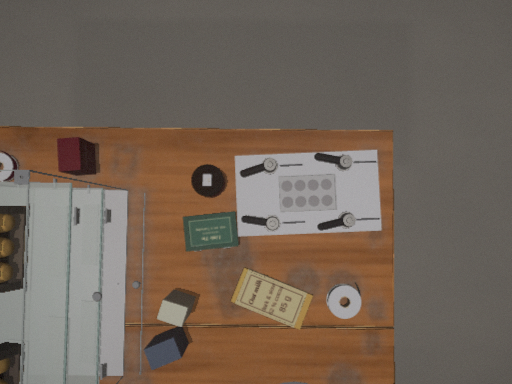

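View pics/scene0.png

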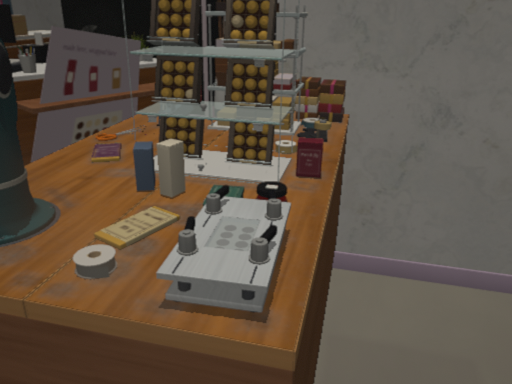

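The top view shows the plate with hubs near (270,165), (346,161), (272,223) and (349,220). All arms point left, and the jar (208,180) and tin (211,231) lie left of the press. Next I measure the press pose from the plate outline.

```bash
cat > h.py <<'E'
import cv2,numpy as np
from plant import arm
from scipy.spatial.transform import Rotation as R
def ray(c,p,z):
    T=c["world_from_camera"];d=T[:3,:3]@[(p[0]-c["cx"])/c["fx"],(p[1]-c["cy"])/c["fy"],1]
    return T[:3,3]+d*(z-T[2,3])/d[2]
def pix(c,P):
    T=c["world_from_camera"];q=T[:3,:3].T@(np.array(P)-T[:3,3])
    return np.array([c["cx"]+c["fx"]*q[0]/q[2],c["cy"]+c["fy"]*q[1]/q[2]])
def press(c,z=.059):
    f=c["frame"].astype(int);m=((f.min(2)>110)&(f.max(2)-f.min(2)<40)).astype(np.uint8)
    m[:, :225]=0;m[:,395:]=0;m[245:]=0
    m=cv2.morphologyEx(m,cv2.MORPH_CLOSE,np.ones((9,9)))
    k=max(cv2.findContours(m,0,2)[0],key=cv2.contourArea)
    w=np.array([ray(c,p,z)[:2] for p in k[:,0]],np.float32)
    (x,y),(a,b),an=cv2.minAreaRect(w)
    if a>b: an-=90
    return np.array([x,y]),np.radians((an+45)%90-45),(a,b)
def angles(c,o,yaw,z=.080,name=None):
    Rz=np.array([[np.cos(yaw),-np.sin(yaw)],[np.sin(yaw),np.cos(yaw)]])
    big=cv2.resize(c["frame"],None,fx=4,fy=4,interpolation=cv2.INTER_CUBIC)
    out={}
    for n,(px,py) in dict(NL=(-58,75),NR=(-58,-75),FL=(58,75),FR=(58,-75)).items():
        best=[]
        th=np.arange(-.6,3.8,.02)
        for t in th:
            v=[]
            for r in (24,30,36,42,48,54,58):
                q=o+Rz@(np.array([px+r*np.sin(t),py+r*np.cos(t)])/1000)
                u=pix(c,[*q,z+.003]); u=np.round(u*4+1.5).astype(int)
                v.append(big[u[1],u[0]].mean())
            best.append(np.mean(v))
        best=np.array(best);k=best<best.min()+20
        out[n]=(round(float(th[k].mean()),2),round(float(best.min())))
    return out
E
python3 - <<'E'
from h import *
c=arm.capture("top");o,y,s=press(c);print(o,y,s)
Rz=R.from_euler('z',y).as_matrix()[:2,:2]
for p in [(-58,75),(-58,-75),(58,75),(58,-75)]: print(p,pix(c,[*(o+Rz@np.array(p)/1000),.092]))
print(angles(c,o,y,.084))
s=arm.observe();Rt=R.from_quat(s["tcp_rot"][[1,2,3,0]]).as_matrix();print(Rt.round(3))
im=cv2.resize(c["frame"][130:250,180:400,::-1],None,fx=3.6,fy=3.6,interpolation=cv2.INTER_CUBIC);cv2.imwrite("pics/crop0.png",im)
E
```

```text
[ 0.51134652 -0.0199808 ] 0.052685282555523946 (0.16435052454471588, 0.29037436842918396)
(-58, 75) [272.2234836  222.92789252]
(-58, -75) [349.11345399 219.71052304]
(58, 75) [269.60200796 163.76545028]
(58, -75) [345.93952813 160.54447492]
{'NL': (0.19, 42), 'NR': (-0.19, 39), 'FL': (-0.28, 41), 'FR': (0.21, 42)}
[[ 0.927  0.375 -0.001]
 [ 0.375 -0.927  0.001]
 [-0.    -0.001 -1.   ]]
```

View pics/crop0.png

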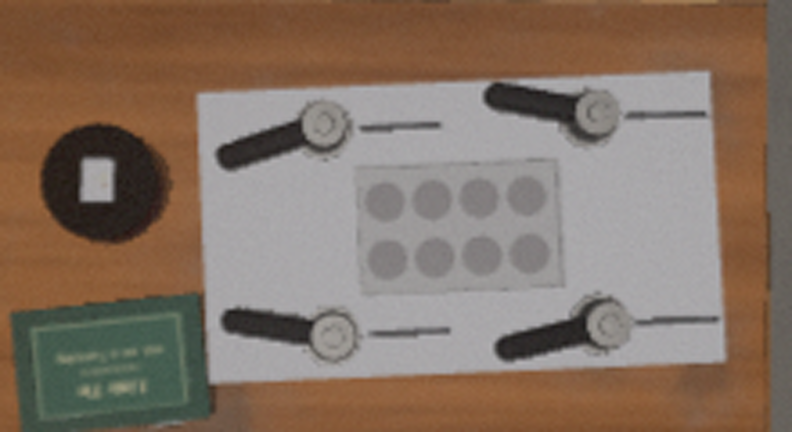

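The fit matches the plate size: centre (0.511, -0.020), yaw 0.053. The arms start at NL 0.19, NR -0.19, FL -0.28 and FR 0.21. I start with NL and align the tool with the press.

```bash
cat >> h.py <<'E'
O=np.array([.5113,-.0200]);YAW=.0527
def rel(*targets):
    s=arm.observe();Rt=R.from_quat(s["tcp_rot"][[1,2,3,0]]).as_matrix()
    a=R.from_euler('z',YAW).as_matrix()[:2,:2]
    print("now press mm",(a.T@(s["position"][:2]-O)*1000).round(1),"z",s["position"][2].round(4),"t",s["t"],"j7",s["qpos"][6].round(2),"xaxis yaw",np.arctan2(Rt[1,0],Rt[0,0]).round(3))
    for t in targets:
        w=np.array([*(O+a@np.array(t[:2])/1000),t[2]/1000]);print(t,(Rt.T@(w-s["position"])).round(4))
E
python3 -c "
from h import *
rel((-88,117,150),(-88,117,66))"
```

```text
now press mm [-297.8 -567.2] z 0.2306 t 0.15 j7 -0.06 xaxis yaw 0.385
(-88, 117, 150) [ 0.4214 -0.5783  0.0813]
(-88, 117, 66) [ 0.4214 -0.5782  0.1653]
```

The manual's scale: shifts go in shares of 75 cm and turns go in shares of 2 pi rad. Converting my numbers, -0.578 m / 0.75 = -0.7707, 0.42 m / 0.75 = 0.56, 0.332 rad / 6.2832 = 0.0528.

```bash
echo '{"steps":[[0,0.1867,-0.2533,0,0,0,0.0175],[0,0.1867,-0.2533,0,0,0,0.035],[0,0.1867,-0.2533,0,0,0,0.0528],[0,0.1867,-0.2533,0,0,0,0.0528],[0,0.1867,-0.2533,0,0,0,0.0528],[0,0.3733,-0.5067,0,0,0,0.0528],[0,0.3733,-0.5067,0,0,0,0.0528],[0,0.3733,-0.5067,0,0,0,0.0528],[0,0.3733,-0.5067,0,0,0,0.0528],[0,0.3733,-0.5067,0,0,0,0.0528],[0,0.56,-0.7707,0.0533,0,0,0.0528],[0,0.56,-0.7707,0.0533,0,0,0.0528]]}' > m.json && python3 jog.py m.json 60
python3 -c "
from h import *
rel((-88,117,150),(-88,117,66))"
```

```text
t: 1.35
position: [0.3837, -0.0476, 0.2152]
tcp_rot: [0.0, 1.0, 0.026, 0.001]
force: [1.8, -0.9, -0.4]
width: -0.0003
grasp_force: 0.0
now press mm [-128.9  -20.8] z 0.2152 t 1.35 j7 -1.51 xaxis yaw 0.052
(-88, 117, 150) [ 0.0407 -0.1379  0.0651]
(-88, 117, 66) [ 0.0406 -0.138   0.1491]
```

Scaled: -0.138 m / 0.75 = -0.184, 0.12 m / 0.75 = 0.16.

```bash
echo '{"steps":[[0,0.0533,-0.0667,0,0,0,0],[0,0.0533,-0.12,0.04,0,0,0],[0,0.0533,-0.184,0.0667,0,0,0],[0,0.0533,-0.184,0.12,0,0,0],[0,0.0533,-0.184,0.16,0,0,0],[0,0.0533,-0.184,0.16,0,0,0],[0,0.0533,-0.184,0.16,0,0,0]]}' > m.json && python3 jog.py m.json
python3 - <<'E'
from h import *
rel((-88,117,66))
c=arm.capture("scene");u=pix(c,arm.observe()["position"]).astype(int);print(u)
x0=u[0]-110;y0=u[1]-110
cv2.imwrite("pics/f1.png",cv2.resize(c["frame"][y0:y0+200,x0:x0+260,::-1],None,fx=3,fy=3,interpolation=cv2.INTER_CUBIC))
E
```

```text
t: 2.05
position: [0.416, 0.0908, 0.0952]
tcp_rot: [0.0, 1.0, 0.026, -0.001]
force: [0.7, -0.4, 1.2]
width: -0.0001
grasp_force: 0.0
now press mm [-89.3 115.7] z 0.0952 t 2.05 j7 -2.07 xaxis yaw 0.053
(-88, 117, 66) [ 0.0013 -0.0013  0.0292]
[203 182]
```

View pics/f1.png

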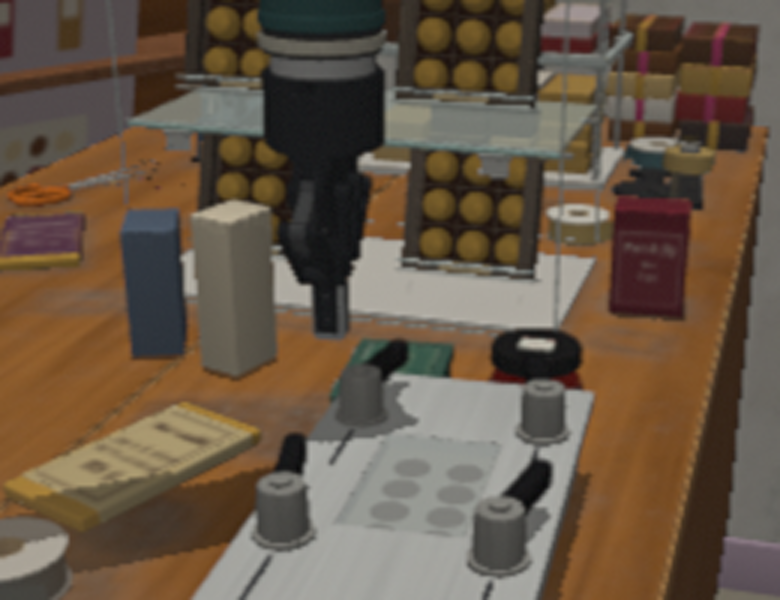

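The fingers are shut, about 12 mm wide at the tip, and hang left of the near-left nut clear of everything. Descending, then sweeping round to about 2.8 rad.

Scaled: 0.029 m / 0.75 = 0.0387, -0.001 m / 0.75 = -0.0013.

```bash
echo '{"steps":[[0,0.0013,-0.0013,0.02,0,0,0],[0,0.0013,-0.0013,0.0387,0,0,0],[0,0.0013,-0.0013,0.0387,0,0,0]]}' > m.json && python3 jog.py m.json
python3 -c "
from h import *
rel()"
echo '{"steps":[[0,0.016,0,0,0,0,0],[0,0.04,-0.0053,0,0,0,0],[0,0.0573,-0.0027,0,0,0,0],[0,0.0747,0.0053,0,0,0,0],[0,0.088,0.0187,0,0,0,0],[0,0.0973,0.0333,0,0,0,0],[0,0.1013,0.052,0,0,0,0],[0,0.1,0.0693,0,0,0,0],[0,0.092,0.0867,0,0,0,0],[0,0.0813,0.1013,0,0,0,0],[0,0.0813,0.1013,0,0,0,0]]}' > m.json && python3 jog.py m.json
python3 - <<'E'
from h import *
rel((-40,33,66))
c=arm.capture("top");print(angles(c,O,YAW,.079))
c["frame"]=c["frame"]
cv2.imwrite("pics/c2.png",cv2.resize(c["frame"][130:250,180:400,::-1],None,fx=3.6,fy=3.6,interpolation=cv2.INTER_CUBIC))
E
```

```text
t: 2.4
position: [0.4176, 0.0912, 0.0667]
tcp_rot: [0.0, 1.0, 0.026, 0.0]
force: [-0.3, -0.2, -0.2]
width: 0.0
grasp_force: 0.0
now press mm [-87.7 116. ] z 0.0667 t 2.4 j7 -2.11 xaxis yaw 0.051
t: 3.5
position: [0.4847, 0.0193, 0.068]
tcp_rot: [-0.001, 1.0, 0.026, 0.003]
force: [2.6, 2.6, 0.0]
width: 0.0
grasp_force: 1.3
now press mm [-24.5  40.6] z 0.068 t 3.5 j7 -1.92 xaxis yaw 0.051
(-40, 33, 66) [-0.0155  0.0077  0.0019]
{'NL': (2.7, 47), 'NR': (0.34, 48), 'FL': (-0.28, 47), 'FR': (0.23, 45)}
```

View pics/c2.png

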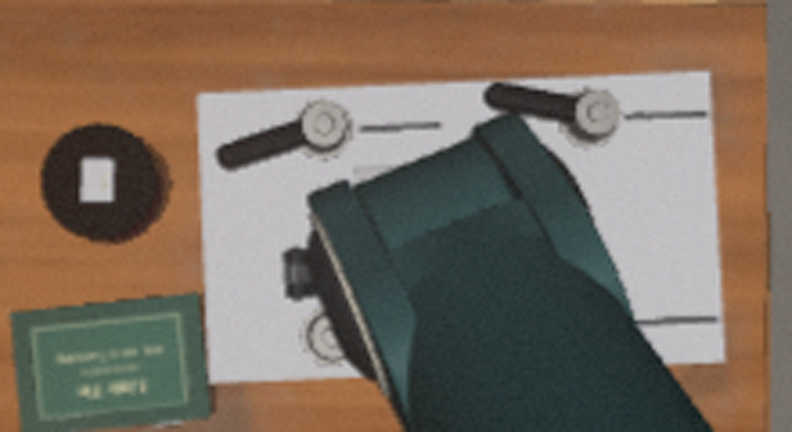

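The arm hides the near-left nut in the top view, but finger position puts it at about 2.7 rad. I'll finish the push, back off, rise and check.

Scaled: -0.013 m / 0.75 = -0.0173, 0.008 m / 0.75 = 0.0107.

```bash
echo '{"steps":[[0,-0.0053,0.0053,0,0,0,0],[0,-0.012,0.0107,0,0,0,0],[0,-0.0173,0.0107,0,0,0,0],[0,-0.0173,0.0107,0,0,0,0]]}' > m.json && python3 jog.py m.json
python3 -c "
from h import *
rel()"
echo '{"steps":[[0,0.016,0,0,0,0,0],[0,0.016,0,-0.04,0,0,0],[0,0.016,0,-0.0933,0,0,0],[0,0.0533,0.04,-0.1067,0,0,0],[0,0.0867,0.088,-0.1067,0,0,0],[0,0.0867,0.088,-0.1067,0,0,0],[0,0.0867,0.088,-0.1067,0,0,0]]}' > m.json && python3 jog.py m.json
python3 - <<'E'
from h import *
rel((28,-33,66))
c=arm.capture("top");print(angles(c,O,YAW,.079))
c=arm.capture("scene");print(angles(c,O,YAW,.079))
cv2.imwrite("pics/c3.png",cv2.resize(c["frame"][130:300,140:330,::-1],None,fx=3.5,fy=3.5,interpolation=cv2.INTER_CUBIC))
E
```

```text
t: 3.95
position: [0.4719, 0.0106, 0.0673]
tcp_rot: [-0.0, 1.0, 0.026, 0.002]
force: [5.2, 1.1, -0.6]
width: 0.0
grasp_force: 2.3
now press mm [-37.7  32.7] z 0.0673 t 3.95 j7 -1.91 xaxis yaw 0.053
t: 4.65
position: [0.5377, -0.0532, 0.1455]
tcp_rot: [0.0, 1.0, 0.025, -0.001]
force: [-0.5, -0.2, 0.3]
width: -0.0
grasp_force: 0.0
now press mm [ 24.6 -34.6] z 0.1455 t 4.65 j7 -1.7 xaxis yaw 0.05
(28, -33, 66) [ 0.0036 -0.0016  0.0795]
{'NL': (3.07, 51), 'NR': (2.26, 32), 'FL': (-0.28, 49), 'FR': (0.21, 36)}
{'NL': (3.01, 18), 'NR': (-0.22, 25), 'FL': (-0.17, 35), 'FR': (0.21, 18)}
```

View pics/c3.png

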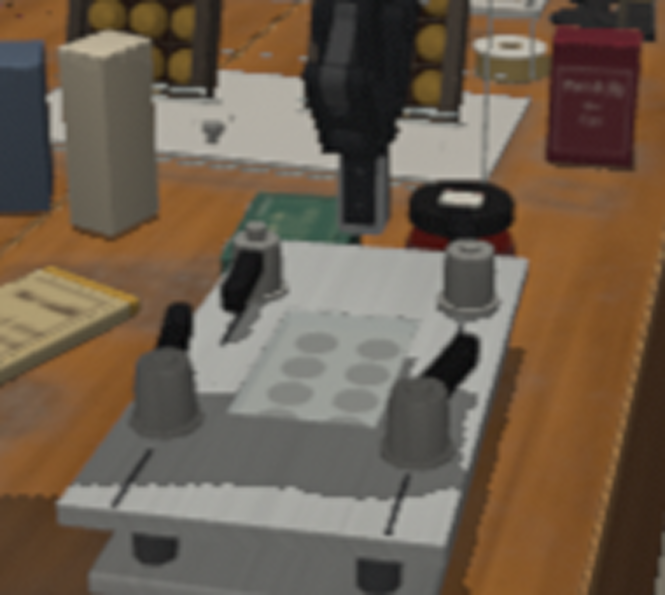

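NL lies on its line at about 3.05–3.09 rad, with the others untouched. Next is FR, the diagonal nut.

Scaled: 0.079 m / 0.75 = 0.1053, 0.04 m / 0.75 = 0.0533.

```bash
echo '{"steps":[[0,0.004,-0.0013,0.0533,0,0,0],[0,0.004,-0.0013,0.1053,0,0,0],[0,0.004,-0.0013,0.1053,0,0,0]]}' > m.json && python3 jog.py m.json
python3 -c "
from h import *
rel()"
echo '{"steps":[[0,0.016,0,0,0,0,0],[0,0.04,-0.0053,0,0,0,0],[0,0.0573,-0.0027,0,0,0,0],[0,0.0747,0.0053,0,0,0,0],[0,0.088,0.0187,0,0,0,0],[0,0.0973,0.0333,0,0,0,0],[0,0.1013,0.052,0,0,0,0],[0,0.1,0.0693,0,0,0,0],[0,0.092,0.0867,0,0,0,0],[0,0.0813,0.1013,0,0,0,0],[0,0.0813,0.1013,0,0,0,0]]}' > m.json && python3 jog.py m.json
python3 - <<'E'
from h import *
rel((75,-117,66))
c=arm.capture("scene");print(angles(c,O,YAW,.079))
E
```

```text
t: 5.05
position: [0.5361, -0.0496, 0.0626]
tcp_rot: [-0.001, 1.0, 0.027, -0.005]
force: [-0.9, -0.0, -0.3]
width: 0.0
grasp_force: 0.0
now press mm [ 23.2 -30.8] z 0.0626 t 5.05 j7 -1.76 xaxis yaw 0.055
t: 6.15
position: [0.6085, -0.1222, 0.0701]
tcp_rot: [-0.001, 1.0, 0.027, 0.003]
force: [2.4, 2.8, -1.0]
width: 0.0003
grasp_force: 1.3
now press mm [  91.7 -107.2] z 0.0701 t 6.15 j7 -1.63 xaxis yaw 0.053
(75, -117, 66) [-0.0167  0.0098  0.0039]
{'NL': (3.01, 20), 'NR': (-0.22, 36), 'FL': (0.92, 25), 'FR': (1.53, 17)}
```

Scaled: -0.016 m / 0.75 = -0.0213, 0.009 m / 0.75 = 0.012.

```bash
echo '{"steps":[[0,-0.0067,0.0053,0.0013,0,0,0],[0,-0.0133,0.0107,0.0027,0,0,0],[0,-0.0213,0.012,0.0027,0,0,0],[0,-0.0213,0.012,0.0027,0,0,0],[0,-0.0213,0.012,0.0027,0,0,0]]}' > m.json && python3 jog.py m.json
python3 -c "
from h import *
rel()"
echo '{"steps":[[0,0.016,0,0,0,0,0],[0,0.016,0,-0.04,0,0,0],[0,0.016,0,-0.1,0,0,0],[0,-0.0267,-0.04,-0.1067,0,0,0],[0,-0.08,-0.08,-0.1067,0,0,0],[0,-0.1333,-0.112,-0.1067,0,0,0],[0,-0.1867,-0.112,-0.1067,0,0,0],[0,-0.2293,-0.112,-0.1067,0,0,0],[0,-0.2293,-0.112,-0.1067,0,0,0],[0,-0.2293,-0.112,-0.1067,0,0,0]]}' > m.json && python3 jog.py m.json
python3 - <<'E'
from h import *
rel((-98,-33,66))
c=arm.capture("top");print(angles(c,O,YAW,.079))
c=arm.capture("scene");print(angles(c,O,YAW,.079))
E
```

```text
t: 6.7
position: [0.5931, -0.1326, 0.0674]
tcp_rot: [0.0, 1.0, 0.027, 0.003]
force: [4.6, 1.6, 2.2]
width: -0.0002
grasp_force: 2.4
now press mm [  75.8 -116.8] z 0.0674 t 6.7 j7 -1.61 xaxis yaw 0.054
t: 7.7
position: [0.4145, -0.0593, 0.1455]
tcp_rot: [0.001, 1.0, 0.026, 0.0]
force: [0.0, 0.2, -0.1]
width: 0.0
grasp_force: 0.0
now press mm [-98.7 -34.1] z 0.1455 t 7.7 j7 -1.63 xaxis yaw 0.052
(-98, -33, 66) [ 0.0007 -0.0012  0.0795]
{'NL': (3.07, 47), 'NR': (1.49, 35), 'FL': (-0.28, 46), 'FR': (3.15, 39)}
{'NL': (3.01, 18), 'NR': (-0.22, 22), 'FL': (-0.17, 35), 'FR': (3.1, 20)}
```

FR is at about 3.13. Next is NR.

Scaled: 0.078 m / 0.75 = 0.104, 0.04 m / 0.75 = 0.0533.

```bash
echo '{"steps":[[0,0.0013,-0.0013,0.0533,0,0,0],[0,0.0013,-0.0013,0.104,0,0,0],[0,0.0013,-0.0013,0.104,0,0,0],[0,0.0013,-0.0013,0.104,0,0,0]]}' > m.json && python3 jog.py m.json
python3 -c "
from h import *
rel()"
echo '{"steps":[[0,0.016,0,0,0,0,0],[0,0.032,-0.0027,0,0,0,0],[0,0.0533,-0.0053,0,0,0,0],[0,0.0707,-0.0027,0,0,0,0],[0,0.088,0.0053,0,0,0,0],[0,0.1013,0.0187,0,0,0,0],[0,0.1107,0.0333,0,0,0,0],[0,0.1147,0.052,0,0,0,0],[0,0.1133,0.0693,0,0,0,0],[0,0.1053,0.0867,0,0,0,0],[0,0.0947,0.1013,0,0,0,0],[0,0.0947,0.1013,0,0,0,0]]}' > m.json && python3 jog.py m.json
python3 - <<'E'
from h import *
rel((-41,-117,66))
E
```

```text
t: 8.2
position: [0.4154, -0.057, 0.0669]
tcp_rot: [-0.0, 1.0, 0.027, -0.001]
force: [-1.0, -0.5, 1.2]
width: -0.0002
grasp_force: 0.0
now press mm [-97.7 -31.9] z 0.0669 t 8.2 j7 -1.76 xaxis yaw 0.053
t: 9.4
position: [0.4926, -0.1298, 0.069]
tcp_rot: [0.0, 1.0, 0.026, 0.003]
force: [2.2, 1.8, -0.6]
width: 0.0001
grasp_force: 1.2
now press mm [ -24.4 -108.7] z 0.069 t 9.4 j7 -1.61 xaxis yaw 0.052
(-41, -117, 66) [-0.0166  0.0083  0.0029]
```

Scaled: -0.016 m / 0.75 = -0.0213, -0.01 m / 0.75 = -0.0133.

```bash
echo '{"steps":[[0,-0.0067,0.0053,0.0013,0,0,0],[0,-0.0133,0.0107,0.0013,0,0,0],[0,-0.0213,0.0107,0.0013,0,0,0],[0,-0.0213,0.0107,0.0013,0,0,0],[0,-0.0213,0.0107,0.0013,0,0,0]]}' > m.json && python3 jog.py m.json
python3 -c "
from h import *
rel()"
echo '{"steps":[[0,0.016,0,0,0,0,0],[0,0.016,0,-0.04,0,0,0],[0,0.016,0,-0.1,0,0,0],[0,0.04,-0.0533,-0.1067,0,0,0],[0,0.0747,-0.1067,-0.1067,0,0,0],[0,0.0747,-0.1733,-0.1067,0,0,0],[0,0.0747,-0.2333,-0.1067,0,0,0],[0,0.0747,-0.28,-0.1067,0,0,0],[0,0.0747,-0.312,-0.1067,0,0,0],[0,0.0747,-0.312,-0.1067,0,0,0],[0,0.0747,-0.312,-0.1067,0,0,0]]}' > m.json && python3 jog.py m.json
python3 - <<'E'
from h import *
rel((15,117,66))
c=arm.capture("top");print(angles(c,O,YAW,.079))
c=arm.capture("scene");print(angles(c,O,YAW,.079))
E
```

```text
t: 9.9
position: [0.4773, -0.1389, 0.0676]
tcp_rot: [0.001, 1.0, 0.026, 0.003]
force: [5.2, -0.5, 1.7]
width: -0.0004
grasp_force: 2.5
now press mm [ -40.2 -117. ] z 0.0676 t 9.9 j7 -1.59 xaxis yaw 0.053
t: 11.0
position: [0.5175, 0.0981, 0.1456]
tcp_rot: [0.001, 1.0, 0.027, -0.001]
force: [0.4, -0.6, -0.1]
width: 0.0001
grasp_force: 0.0
now press mm [ 12.4 117.6] z 0.1456 t 11.0 j7 -2.02 xaxis yaw 0.054
(15, 117, 66) [0.0028 0.0006 0.0796]
{'NL': (1.59, 50), 'NR': (3.13, 40), 'FL': (0.08, 40), 'FR': (3.14, 44)}
{'NL': (3.01, 15), 'NR': (3.09, 17), 'FL': (-0.17, 27), 'FR': (3.1, 20)}
```

NR is at about 3.13. The last one is FL.

Scaled: 0.078 m / 0.75 = 0.104, 0.04 m / 0.75 = 0.0533.

```bash
echo '{"steps":[[0,0.0027,0,0.0533,0,0,0],[0,0.0027,0,0.104,0,0,0],[0,0.0027,0,0.104,0,0,0],[0,0.0027,0,0.104,0,0,0]]}' > m.json && python3 jog.py m.json
python3 -c "
from h import *
rel()"
echo '{"steps":[[0,0.016,0,0,0,0,0],[0,0.0347,-0.0027,0,0,0,0],[0,0.0573,-0.0053,0,0,0,0],[0,0.0747,-0.0027,0,0,0,0],[0,0.092,0.0053,0,0,0,0],[0,0.1053,0.0187,0,0,0,0],[0,0.1147,0.0333,0,0,0,0],[0,0.1187,0.052,0,0,0,0],[0,0.1173,0.0693,0,0,0,0],[0,0.1093,0.0867,0,0,0,0],[0,0.0987,0.1013,0,0,0,0],[0,0.0987,0.1013,0,0,0,0]]}' > m.json && python3 jog.py m.json
python3 - <<'E'
from h import *
rel((75,33,66))
E
```

```text
t: 11.5
position: [0.5198, 0.0974, 0.068]
tcp_rot: [0.0, 1.0, 0.026, -0.001]
force: [-0.3, 0.5, 0.9]
width: -0.0003
grasp_force: 0.0
now press mm [ 14.6 116.8] z 0.068 t 11.5 j7 -2.09 xaxis yaw 0.051
t: 12.7
position: [0.6005, 0.0266, 0.0707]
tcp_rot: [-0.001, 1.0, 0.026, 0.003]
force: [1.6, 3.0, 0.4]
width: 0.0
grasp_force: 1.4
now press mm [91.5 41.8] z 0.0707 t 12.7 j7 -1.92 xaxis yaw 0.052
(75, 33, 66) [-0.0165  0.0089  0.0046]
```

Finish FL, then retreat up and to the right, clear of the view.

Scaled: -0.016 m / 0.75 = -0.0213, -0.01 m / 0.75 = -0.0133.

```bash
echo '{"steps":[[0,-0.0067,0.0053,0.0013,0,0,0],[0,-0.0133,0.0107,0.0027,0,0,0],[0,-0.0213,0.012,0.0027,0,0,0],[0,-0.0213,0.012,0.0027,0,0,0],[0,-0.0213,0.012,0.0027,0,0,0]]}' > m.json && python3 jog.py m.json
python3 -c "
from h import *
rel()"
echo '{"steps":[[0,0.016,0,0,0,0,0],[0,0.016,0,-0.04,0,0,0],[0,0.016,0,-0.1067,0,0,0],[0,0,0.04,-0.1467,0,0,0],[0,-0.0267,0.0933,-0.1867,0,0,0],[0,-0.0667,0.1467,-0.2,0,0,0],[0,-0.1067,0.2,-0.2,0,0,0],[0,-0.1333,0.2533,-0.2,0,0,0],[0,-0.1333,0.32,-0.2,0,0,0],[0,-0.1333,0.3867,-0.2,0,0,0],[0,-0.1333,0.4533,-0.2,0,0,0],[0,-0.1333,0.52,-0.2,0,0,0]]}' > m.json && python3 jog.py m.json
echo '{"steps":[[0,-0.04,0.0667,0,0,0,0],[0,-0.08,0.1067,0,0,0,0],[0,-0.08,0.1067,0,0,0,0],[0,-0.08,0.1067,0,0,0,0]]}' > m.json && python3 jog.py m.json
python3 - <<'E'
from h import *
c=arm.capture("top");print(angles(c,O,YAW,.079),press(c,.054))
cv2.imwrite("pics/c9.png",cv2.resize(c["frame"][130:250,180:400,::-1],None,fx=3.6,fy=3.6,interpolation=cv2.INTER_CUBIC))
c=arm.capture("scene");print(angles(c,O,YAW,.079))
E
```

```text
t: 13.2
position: [0.5853, 0.0169, 0.0681]
tcp_rot: [-0.0, 1.0, 0.026, 0.003]
force: [5.3, 1.3, 2.9]
width: 0.0001
grasp_force: 2.4
now press mm [75.8 33. ] z 0.0681 t 13.2 j7 -1.92 xaxis yaw 0.053
t: 14.4
position: [0.5019, -0.381, 0.2158]
tcp_rot: [-0.0, 1.0, 0.026, -0.001]
force: [1.5, -0.2, 0.5]
width: 0.0002
grasp_force: 0.0
t: 14.8
position: [0.4451, -0.4631, 0.2152]
tcp_rot: [-0.001, 1.0, 0.024, -0.001]
force: [1.3, 0.3, 0.1]
width: -0.0001
grasp_force: 0.0
{'NL': (3.07, 45), 'NR': (3.13, 33), 'FL': (3.14, 43), 'FR': (3.14, 37)} (array([ 0.51138532, -0.0198765 ]), np.float64(0.0529256453274712), (0.1644165813922882, 0.29069072008132935))
{'NL': (3.01, 17), 'NR': (3.06, 17), 'FL': (0.77, 19), 'FR': (3.1, 19)}
```

View pics/c9.png

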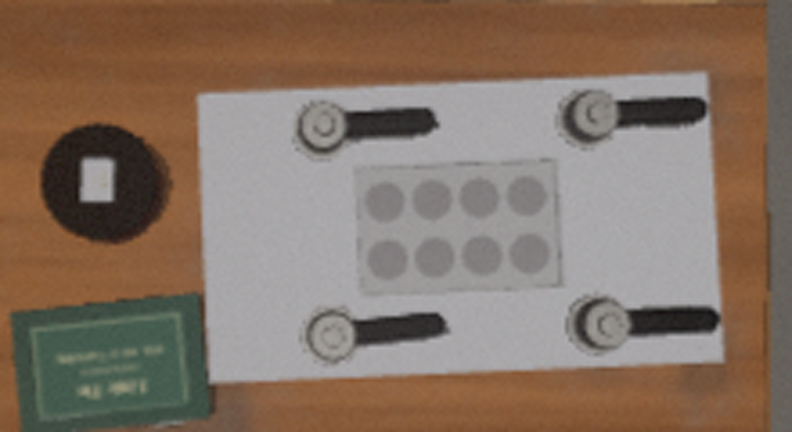

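All four arms lie over their marks, and the jar (crop 104,182) and tin have not moved. Handing in.

```bash
python3 -c "
from plant import arm
print(arm.job_done())"
```

```text
the job is handed in; nothing more can be done
None
```

I closed the press in cross order (near left, far right, near right, far left) and handed the job in at about 15 s. By the top camera the nuts ended at 3.07, 3.14, 3.13 and 3.14 rad, and the jar and tin look unmoved; the hand-in returned no verdict, and I did not measure the cover's height.

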